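# Unlatch the burnishing-ball tray and hold it level over the printing block

## Robot

A 6-joint arm with a two-finger parallel gripper is mounted at the origin on the work surface. World frame = base frame: x ahead of the robot, y to its left, z up, the work surface at z = 0. Lengths are in m, angles in degrees, forces in N, time in s.
With the tool pointing down it reaches from about 0.375 to 0.9 m from the base axis. Payload 3.1 kg.
Tool frame: the origin (TCP) lies on the centre line of the jaws, within the pads' length; the fingertips stand 25 mm ahead of it and the grasp point (between the pads) lies 6 mm ahead of it; z points along the fingers, y is the line along which they close (so a half turn about z gives the same grasp; the last joint's range is limited). The gripper opens to 87 mm and grips with 3 to 60 N. Pads are 19 mm wide; open, the fingers measure 117 mm over their backs; the gripper's body (75 mm by 190 mm) begins 51 mm behind the grasp point.
Start: joints at [55.491, 30.224, 82.088, -0, 67.689, -10.227], TCP at [0.257, 0.57, 0.228] pointing down, gripper open.
Joint ranges: [-176.69, 176.69], [-43.24, 126.21], [12.49, 139.97], [-82, 262], [0, 151.66], [-163.58, 163.58]. Speed limits (degrees/s): [159.86, 159.86, 180, 180, 180, 180].

## Interface

Orientations are given as a 3x3 rotation matrix whose columns are the frame's x, y, z axes.
In Python, from rig import * gives the robot as it stands.
- The arm moves only by the tool step_arm, never from a script. Its argument "steps" is a list of rows, each a list of 7 numbers: the shift along the tool's x, y, z normalised to -1 to 1, where 1 is 0.3 m, then the turn, a rotation vector about the tool's x, y, z normalised to -1 to 1, where 1 is 45 degrees, then the gripper's target within -1 to 1 (shut at 1, half-way at 0, fully open at -1). A call has 1 to 8 rows; each row is the pose to reach, as a shift and turn from the pose commanded when the call began, along the tool's axes at that moment; what a row does not reach only later rows make up. A row lasts 1/12 s, in which the tool goes at most 41.7 mm and 7.16 degrees, less where a joint would pass 70% of its speed; a pose out of reach is approached as far as the arm can. A call with a number of a shift or a turn outside -1 to 1 is refused whole. A call with a gripper value outside its range is refused whole. The fingers move at their own pace and stop on an object; the grip force is fixed at half the most. Time passes only in rows, so rows that repeat a pose let the fingers close. It gives the time, the measured TCP pose, the force, the opening and the grip force at its end, in the units of the state.
- read_state(): the state, without advancing time (a new reading comes with each control period).
- capture(name): name is "side" or "top"; returns a dict with "image" (480x640x3 uint8, red, green, blue), "vertical_fov" (degrees; the focal length in pixels is half the picture's height over the tangent of half this angle, whatever the lens; pixels are square), "cx", "cy" (the principal point, pixels), "k1" (the pictures are not rectified: a ray, as slopes to the right and down, at radius r is drawn at 1 + k1 r^2 times it, then the intrinsics apply), "world_from_camera" (4x4, takes a point from camera to world coordinates). Camera axes: x right, y down, z forward; pixel columns grow to the right and rows downward; lengths in m; the calibration is good to about 2 mm. A picture is of the moment at which its call begins. There is no depth.
- hand_in(): hands the job in; it is judged then, once.
The state is a dict: "time_s": time; "joint_positions": joint angles; "qvel": joint speeds; "tau": joint torques, N m; "position": TCP position; "tcp_rot": TCP orientation; "force": force on the tool from outside, world axes, zero at the start; "moment": the same for the moment, N m; "opening": opening from 0.0 (shut) to 1.0 (fully open); "grasp_force": force on a finger pad.
Only numpy, scipy, OpenCV 4.12 (cv2) and the standard library are available. Lean on these libraries where they do the work, as an engineer would, in place of code of your own. Each camera call takes 0.05 s, during which the arm holds its last target. There are 200 camera calls.

## Task

Turn the red latch knob on the wooden stand clockwise until it clicks past its detent and stays open, so that its steel bar swings off the tray. Then lift the tray by its upright fin, keep it level so that the loose steel ball stays in its pocket, carry it over to the carved printing block without disturbing the other things on the bench, and finish there still holding it: level and steady, centred over the block, with its underside about 10 cm above the block's face.

Things in the scene. Friction and masses are not known exactly. Their poses are not given: they have to be found in the camera images.
- knob (a joint): angle of the red latch knob about its upright axis, rad: 0 = latched, grows clockwise seen from above, stop at 1.2. A sprung detent resists with up to about 0.1 N m; its crest is at 0.6: let go before it, the knob springs back to 0; past it, it snaps on to 1.2 and stays
- knob_grip (a point): point on the red knob's axis at the height to grip it, 59 mm above the table. The grip is an upright bar 42 mm long (x), 14 mm thick (y), 38 mm tall, its top 15 mm above this point, pinched across y; under it, 22 mm below this point, is a disc 44 mm across. The axes turn with the knob; z is up; x points along the steel latch bar
- latch_tip (a point): end of the steel latch bar that turns with the knob, 53 mm from its axis, half-way up the bar (16 mm wide, 6 mm thick, underside 29 mm above the table). At knob angle 0 it reaches 16 mm over the near edge of the tray, 3 mm above it; at 1.2 it is clear of the tray
- stand: wooden base 256 x 116 x 12 mm lying on the table, fixed. Origin on the table, under the centre of the seated tray; x is the long axis, pointing from the knob (whose axis is at x = -127 mm) to the ball; z up. The tray sits on its top face (12 mm up) between low brass lips 8 mm tall with about 2 mm play, so it must be lifted straight up at first
- tray_grip (a point): point to grip in the tray's fin: over the tray's centre, 42 mm above its underside, 28 mm above its upper face, 54 mm above the table when seated. The fin is an upright wooden block 40 mm long (x), 16 mm thick (y), its top 23 mm above this point, pinched across y. x is the tray's long axis, towards the ball; z is the tray's up
- tray: the loose light-wood tray, 180 (x) x 92 (y) x 14 mm; origin in the centre of its underside, axes as tray_grip. With the ball about 0.3 kg, nearly balanced about the fin: a brass disc 36 mm across weighs down the end away from the ball
- tray_pocket (a point): where the ball's centre is when it lies in the middle of its pocket: 56 mm from the fin's centre along the tray's x, 23.5 mm above the tray's underside. The pocket is round, 40 mm wide and 3.5 mm deep, so the ball can roll about 10 mm from the middle; a tip of about 40 degrees or a hard jerk sends it over the rim
- ball_center (a point): centre of the loose polished steel ball, 26 mm across
- block_face (a point): middle of the carved face of the printing block, 28 mm above the table; x is the block's long axis, z up. The block is light wood, 200 x 85 mm, with a dark face carved with rows of diamonds and a 45 mm tang; fixed on the table (the plain uncarved block elsewhere is not it)
- glue_bottle: bystander, white bottle 48 mm across, 95 mm tall; origin under its centre
- ink_jar: bystander, yellow jar with green cap, 58 mm across, 45 mm tall; origin under its centre
- mug: bystander, blue mug 76 mm across, 85 mm tall; origin under its centre
Mind the look-alikes: they are no part of the job. What is shaped like the tray but green or orange is not meant.

How it is judged:
By the outcome, as a careful person would: the job done as asked, in the order asked, and still so for the second after the job is handed in, while the arm keeps its last pose, push and grip.
It also fails if it takes over 64 s, if anything falls off the work surface, if the arm or the gripper's body presses on something with over 40 N, if the wrist force passes 120 N, or if a joint passes its speed limit or range.

## Working session

There is one attempt and no reset: what is moved stays moved. The work goes in short steps, Python scripts to look and compute and a tool call to move; the robot and the scene stay as the last step left them, time stands still between calls to the robot, and variables do not carry over. Pictures are saved under pics/ and viewed, at most 10 in all, crops included, and the job is handed in when it is done.

Besides the shell and the picture viewer there is one more tool, called after "Call:" by a JSON object that holds its "api" and its "payload". step_arm: Moves the arm, as the interface text tells. Scaled input: -1 to 1 covers 0.3 m each way for a shift and 45 degrees each way for a turn. Its arguments: {"type":"object","properties":{"steps":{"type":"array"}},"required":["steps"]}

```bash
mkdir -p pics; ls
python3 - <<'E'
from rig import *
import cv2,pickle
s=read_state();print(s)
d={}
for n in("top","side"):
    c=capture(n);d[n]=c;cv2.imwrite(f"pics/{n}0.png",c["image"][:,:,::-1]);print(n,{k:v for k,v in c.items() if k!="image"})
pickle.dump(d,open("cap0.pkl","wb"))
E
```

```text
pics
{'time_s': 0.0, 'joint_positions': array([ 5.54922478e+01,  3.02778850e+01,  8.21554432e+01, -9.14715919e-04,
        6.76889959e+01, -1.02278863e+01]), 'qvel': array([ 0.11805477, -0.16145496, -0.12038207, -0.06056029, -0.02941023,
        0.022969  ]), 'tau': array([ 2.08615011e-04, -4.40045857e+01, -1.76588452e+01,  6.31626067e-02,
        5.82159008e-02, -1.46714096e-04]), 'position': array([0.25656929, 0.56912846, 0.22658845]), 'tcp_rot': array([[-9.11550109e-01,  4.11187262e-01, -1.19732014e-03],
       [ 4.11188844e-01,  9.11548468e-01, -1.76767765e-03],
       [ 3.64568803e-04, -2.10365143e-03, -9.99997721e-01]]), 'force': array([ 0.7461402 , -0.0014048 , -0.52938633]), 'moment': array([-0.03120086, -0.03753498, -0.01477987]), 'grasp_force': 0.0, 'opening': 0.9997168133627581}
top {'vertical_fov': 54.57915650351104, 'cx': 322.9762591297276, 'cy': 239.59113578032412, 'k1': 0.03853171806826091, 'world_from_camera': array([[ 0.00798506, -0.99681092,  0.07939915,  0.38631681],
       [-0.99976154, -0.00634434,  0.02089511, -0.11136658],
       [-0.02032474, -0.07954707, -0.99662389,  1.17235604],
       [ 0.        ,  0.        ,  0.        ,  1.        ]])}
side {'vertical_fov': 44.837572115184464, 'cx': 316.8528468792681, 'cy': 247.38630212525658, 'k1': -0.18720639658382787, 'world_from_camera': array([[ 0.95374715, -0.19751253,  0.2266168 ,  0.13987631],
       [-0.30038914, -0.59729669,  0.74364174, -1.13107041],
       [-0.0115211 , -0.77731941, -0.62900063,  0.95174942],
       [ 0.        ,  0.        ,  0.        ,  1.        ]])}
```

View pics/top0.png

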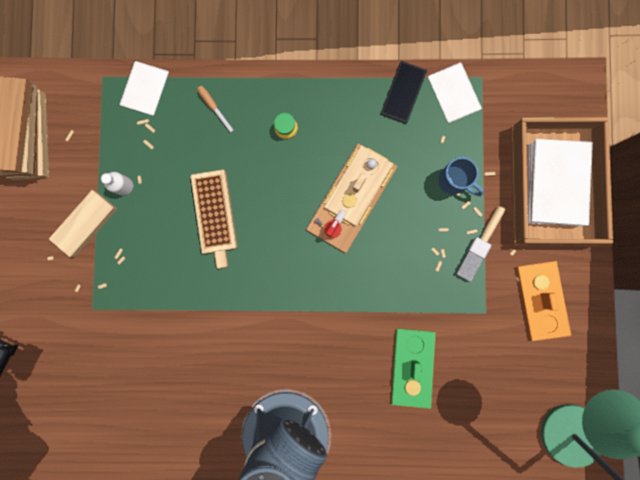

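View pics/side0.png

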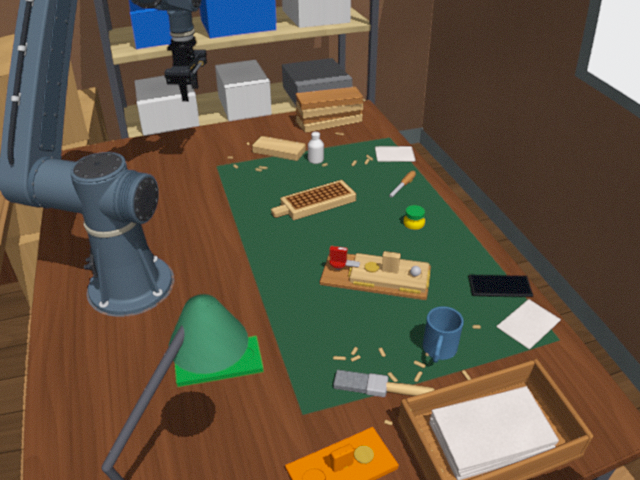

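Top view: the tray candidates are light wood with ball at (360,185), green at (415,368) and orange at (543,300). Only the first is light wood on a stand with a red knob (333,230) and ball (371,163). For the block, the one at (213,212) has the carved diamonds, while the one at (82,223) is plain. Bystanders are the bottle (117,183), jar (285,126) and mug (461,176). I'll confirm with an enlarged crop.

```bash
cat > h.py <<'E'
import numpy as np,cv2,pickle
def f(c): return 240/np.tan(np.radians(c["vertical_fov"]/2))
def ray(c,uv):
    F=f(c);d=(np.array(uv,float)-[c["cx"],c["cy"]])/F
    s=d.copy()
    for _ in range(20): s=d/(1+c["k1"]*(s@s))
    T=c["world_from_camera"];return T[:3,3],T[:3,:3]@np.array([s[0],s[1],1])
def onz(c,uv,z):
    o,r=ray(c,uv);return o+r*(z-o[2])/r[2]
def tri(c1,u1,c2,u2):
    (o1,r1),(o2,r2)=ray(c1,u1),ray(c2,u2)
    t=np.linalg.lstsq(np.c_[r1,-r2],o2-o1,rcond=None)[0]
    a,b=o1+t[0]*r1,o2+t[1]*r2;return (a+b)/2,np.linalg.norm(a-b)
def px(c,p):
    T=c["world_from_camera"];q=T[:3,:3].T@(np.asarray(p)-T[:3,3]);s=q[:2]/q[2]
    return s*(1+c["k1"]*(s@s))*f(c)+[c["cx"],c["cy"]]
def blobs(c,lo,hi,roi,amin=10):
    x0,y0,x1,y1=roi;hsv=cv2.cvtColor(c["image"][y0:y1,x0:x1],cv2.COLOR_RGB2HSV)
    m=cv2.inRange(hsv,lo,hi);n,l,st,ce=cv2.connectedComponentsWithStats(m)
    return [(st[i,4],ce[i]+[x0,y0],st[i,:4]+[x0,y0,0,0]) for i in np.argsort(-st[1:,4])+1 if st[i,4]>=amin]
E
python3 - <<'E'
from h import *
d=pickle.load(open("cap0.pkl","rb"));t,s=d["top"],d["side"]
a=cv2.resize(t["image"][135:265,290:410],None,fx=4.5,fy=4.5,interpolation=cv2.INTER_CUBIC)
b=cv2.resize(s["image"][235:305,315:440],None,fx=4.5,fy=4.5,interpolation=cv2.INTER_CUBIC)
cv2.imwrite("pics/c1.png",a[:,:,::-1]);cv2.imwrite("pics/c2.png",b[:,:,::-1])
for n,c,roi in(("top",t,(290,135,410,265)),("side",s,(310,235,440,305))):
    print(n,"red",blobs(c,(0,150,60),(6,255,255),roi)[:3]);print("ball",blobs(c,(0,0,60),(180,50,255),roi)[:6]);print("brass",blobs(c,(20,110,120),(30,255,255),roi)[:4])
# silhouettes on green
for n,c,roi in(("stand",t,(290,135,410,262)),("block",t,(180,160,250,280))):
    x0,y0,x1,y1=roi;hsv=cv2.cvtColor(c["image"][y0:y1,x0:x1],cv2.COLOR_RGB2HSV)
    m=cv2.inRange(hsv,(0,60,70),(32,255,255));m=cv2.morphologyEx(m,cv2.MORPH_CLOSE,np.ones((5,5)))
    if n=="block": m=cv2.morphologyEx(m,cv2.MORPH_OPEN,np.ones((19,19)))
    k=max(cv2.findContours(m,cv2.RETR_EXTERNAL,cv2.CHAIN_APPROX_NONE)[0],key=cv2.contourArea)+[x0,y0]
    for z in((.012,) if n=="stand" else (.028,.024)):
        w=np.array([onz(c,p[0],z)[:2] for p in k],np.float32)*1000
        r=cv2.minAreaRect(w);print(n,z,r,cv2.boxPoints(r).round(0).tolist())
x=blobs(t,(0,60,30),(15,255,150),(185,165,245,255))[:3];print("dark",x)
E
```

```text
top red [(np.int32(199), array([331.98994975, 229.33165829]), array([324, 220,  17,  18]))]
ball [(np.int32(86), array([340.36046512, 215.46511628]), array([335, 210,  11,  13])), (np.int32(82), array([371.43902439, 163.29268293]), array([367, 159,  10,  10])), (np.int32(24), array([317.91666667, 221.5       ]), array([315, 219,   7,   6])), (np.int32(12), array([334.41666667, 223.33333333]), array([333, 221,   4,   6]))]
brass [(np.int32(140), array([348.99285714, 200.00714286]), array([343, 194,  13,  13])), (np.int32(41), array([364.58536585, 214.68292683]), array([360, 207,  11,  17])), (np.int32(38), array([386.47368421, 177.65789474]), array([381, 170,  12,  17])), (np.int32(30), array([329.16666667, 194.73333333]), array([324, 187,  11,  17]))]
side red [(np.int32(301), array([337.16611296, 257.12956811]), array([329, 246,  18,  23]))]
ball [(np.int32(86), array([415.10465116, 270.47674419]), array([410, 266,  11,  10])), (np.int32(71), array([352.50704225, 263.28169014]), array([346, 260,  14,   7]))]
brass [(np.int32(135), array([371.31111111, 266.5037037 ]), array([364, 261
[... 171 characters left out ...]
p.int32(53), array([427.47169811, 278.47169811]), array([426, 270,   4,  18]))]
stand 0.012 ((586.8247680664062, -158.57643127441406), (118.88923645019531, 261.5465087890625), 59.54558181762695) [[444.0, -144.0], [669.0, -276.0], [730.0, -174.0], [504.0, -41.0]]
block 0.028 ((543.3709106445312, 185.34774780273438), (209.77435302734375, 91.07098388671875), 9.9140625) [[432.0, 212.0], [448.0, 122.0], [655.0, 159.0], [639.0, 248.0]]
block 0.024 ((543.9198608398438, 186.3848876953125), (210.50758361816406, 91.38931274414062), 9.914074897766113) [[432.0, 213.0], [448.0, 123.0], [655.0, 159.0], [640.0, 250.0]]
dark [(np.int32(976), array([212.45594262, 210.77663934]), array([196, 176,  34,  70]))]
```

View pics/c1.png

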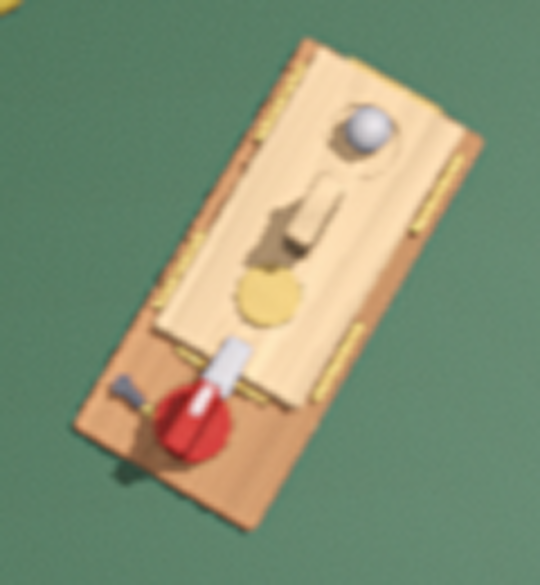

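View pics/c2.png

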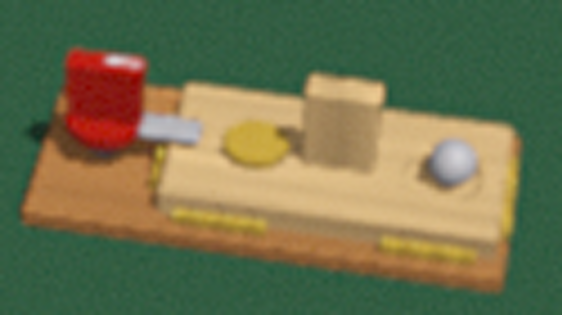

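The crops confirm the job tray: a wooden fin with its top near crop px (316,210), the ball at (369,130), the brass disc at (269,296), and the red knob at (194,424) with its bar pointing over the tray edge. A small peg sits left of the knob at (122,388).

Run:
```python
from h import *
d=pickle.load(open("cap0.pkl","rb"));t,s=d["top"],d["side"]
P=lambda u,v:(290+u/4.5-.4,135+v/4.5-.4)
S=lambda u,v:(315+u/4.5-.4,235+v/4.5-.4)
np.set_printoptions(precision=4,suppress=True)
B={}
for n,a,b,z in(("fin",P(316,210),S(345,85),.077),("ball",(371.4,163.3),(415.1,270.5),.0355),("brass",(349,200),(371.3,266.5),.027),("knobtop",P(190,414),S(107,60),.074),("bartip",P(240,342),S(201,130),.035)):
    print(n,tri(t,a,s,b),"top@z",onz(t,a,z),"side@z",onz(s,b,z))
print("disc",onz(t,P(194,424),.037), "peg",onz(t,P(122,388),.03))
for n,u in(("L",(73,428)),("B",(252,532)),("R",(485,142)),("T",(308,38))): print("stand",n,onz(t,P(*u),.012))
for n,u in(("t0",(155,328)),("t1",(298,410)),("t2",(470,130)),("t3",(318,48))): print("tray",n,onz(t,P(*u),.026))
# block dark face
for c,n,roi in((t,"top",(185,165,245,255)),(s,"side",(275,178,360,220))):
    x0,y0,x1,y1=roi;hsv=cv2.cvtColor(c["image"][y0:y1,x0:x1],cv2.COLOR_RGB2HSV)
    m=cv2.inRange(hsv,(0,60,20),(22,255,175));m=cv2.morphologyEx(m,cv2.MORPH_CLOSE,np.ones((7,7)));m=cv2.morphologyEx(m,cv2.MORPH_OPEN,np.ones((9,9)))
    k=max(cv2.findContours(m,cv2.RETR_EXTERNAL,cv2.CHAIN_APPROX_NONE)[0],key=cv2.contourArea)+[x0,y0]
    w=np.array([onz(c,p[0],.028)[:2] for p in k],np.float32)*1000
    print("face",n,cv2.minAreaRect(w))
# bystanders
for n,c,lo,hi,roi,z in(("jarcap",t,(50,150,90),(75,255,255),(265,105,305,145),.045),("mug",t,(100,100,30),(125,255,255),(435,150,490,205),.085),("bottle",t,(0,0,150),(180,40,255),(95,165,140,205),.09)):
    for q in blobs(c,lo,hi,roi)[:2]: print(n,q[0],onz(c,q[1],z))
```

```text
fin (array([ 0.6138, -0.1751,  0.0781]), np.float64(0.0012193746141375278)) top@z [ 0.6134 -0.175   0.077 ] side@z [ 0.615  -0.1739  0.077 ]
ball (array([ 0.6668, -0.2058,  0.0358]), np.float64(0.0004066919083954481)) top@z [ 0.6671 -0.2059  0.0355] side@z [ 0.6668 -0.2055  0.0355]
brass (array([ 0.5761, -0.1511,  0.0283]), np.float64(0.0005448069339176179)) top@z [ 0.5766 -0.1512  0.027 ] side@z [ 0.5765 -0.1497  0.027 ]
knobtop (array([ 0.5052, -0.1091,  0.0719]), np.float64(0.00019264437432014084)) top@z [ 0.5049 -0.1091  0.074 ] side@z [ 0.5044 -0.1115  0.074 ]
bartip (array([ 0.5496, -0.1363,  0.0329]), np.float64(0.0008767296375118216)) top@z [ 0.5489 -0.1361  0.035 ] side@z [ 0.5491 -0.1386  0.035 ]
disc [ 0.5034 -0.1112  0.037 ] peg [ 0.5238 -0.0716  0.03  ]
stand L [ 0.5034 -0.0438  0.012 ]
stand B [ 0.446  -0.1437  0.012 ]
stand R [ 0.6657 -0.2732  0.012 ]
stand T [ 0.725 -0.174  0.012]
tray t0 [ 0.5577 -0.0893  0.026 ]
tray t1 [ 0.5126 -0.1683  0.026 ]
tray t2 [ 0.6691 -0.263   0.026 ]
tray t3 [ 0.7152 -0.1788  0.026 ]
face top ((539.6062622070312, 184.90171813964844), (197.3477783203125, 90.1277847290039), 9.727579116821289)
face side ((522.0294189453125, 164.92132568359375), (254.41136169433594, 115.73567199707031), 10.01852798461914)
mug 987 [ 0.6242 -0.4062  0.085 ]
bottle 438 [0.6076 0.4011 0.09  ]
```

Call:
{"api": "step_arm", "payload": {"steps": [[-0.07,-0.07,0,0,0,0,0],[-0.16,-0.16,0,0,0,0,0],[-0.26,-0.27,0,0,0,0,0],[-0.38,-0.39,0,0,0,0,0],[-0.49,-0.5,0,0,0,0,0],[-0.6,-0.61,0,0,0,0,0],[-0.7,-0.72,0,0,0,0,0],[-0.8,-0.83,0,0,0,0,0]]}}

```text
time_s: 0.77
position: [0.3646, 0.2688, 0.2274]
tcp_rot: [[-0.912, 0.411, -0.0], [0.411, 0.912, -0.0], [0.0, -0.0, -1.0]]
force: [1.0, 1.1, 0.8]
opening: 0.526
grasp_force: 0.0
```

Call:
{"api": "step_arm", "payload": {"steps": [[-0.1,-0.11,0,0,0,0,0],[-0.2,-0.21,0,0,0,0,0],[-0.3,-0.31,0,0,0,0,0],[-0.4,-0.41,0,0,0,0,0],[-0.5,-0.51,0,0,0,0,0],[-0.6,-0.61,0,0,0,0,0],[-0.67,-0.69,0,0,0,0,0],[-0.72,-0.74,0,0,0,0,0]]}}

```text
time_s: 1.43
position: [0.4716, -0.0246, 0.2275]
tcp_rot: [[-0.91, 0.414, 0.001], [0.414, 0.91, -0.002], [-0.002, -0.001, -1.0]]
force: [0.7, 0.2, -0.7]
opening: 0.499
grasp_force: 0.0
```

```bash
cat >> h.py <<'E'
def go(s,p,yaw):
    """normalised shift and turn from measured pose to TCP p, tool down with y-axis yaw (deg)"""
    from scipy.spatial.transform import Rotation as R
    R0=np.array(s["tcp_rot"]);y=np.array([np.cos(np.radians(yaw)),np.sin(np.radians(yaw)),0]);z=np.array([0,0,-1.])
    R1=np.c_[np.cross(y,z),y,z]
    return np.r_[R0.T@(np.array(p)-s["position"])/.3,R.from_matrix(R0.T@R1).as_rotvec(degrees=True)/45].round(4)
E
python3 - <<'E'
from rig import *
from h import *
s=read_state();print(s["time_s"],s["position"],s["opening"],s["joint_positions"].round(1),s["force"].round(2))
print(go(s,(.504,-.1107,.12),59.6))
d=pickle.load(open("cap0.pkl","rb"))
a=cv2.resize(d["top"]["image"][160:280,175:255],None,fx=4.8,fy=4.8,interpolation=cv2.INTER_CUBIC)
b=cv2.resize(d["side"]["image"][175:225,265:365],None,fx=4,fy=4,interpolation=cv2.INTER_CUBIC)
o=np.zeros((576,784,3),np.uint8);o[:,:384]=a;o[:200,384:]=b;cv2.imwrite("pics/blk.png",o[:,:,::-1])
E
```

```text
1.4333 [ 0.47159591 -0.02460122  0.22753507] 0.49900385972516254 [-1.650e+01  1.850e+01  1.034e+02 -1.000e-01  5.800e+01 -8.200e+01] [ 0.68  0.17 -0.72]
[-0.2164 -0.2162  0.359  -0.0009  0.0025  0.1322]
```

View pics/blk.png

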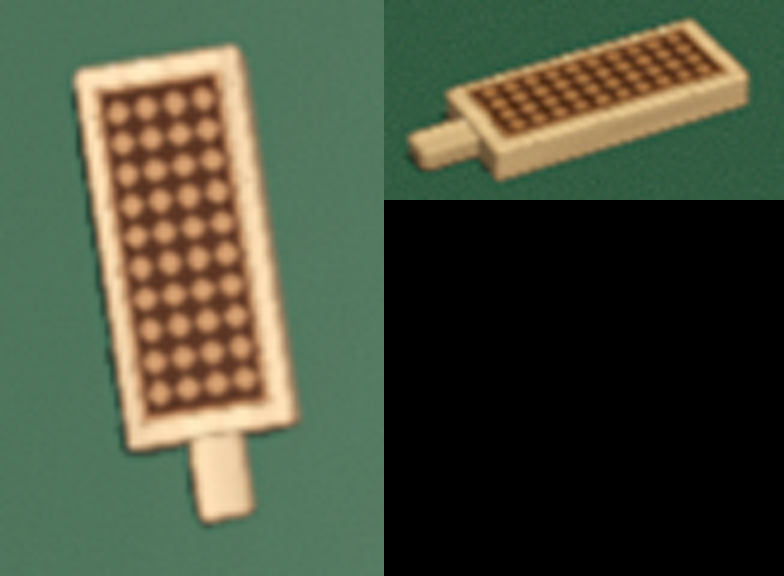

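The crop shows the carved block: dark face corners (98,93), (215,72), (268,398), (147,417) in the top half, with the tang toward the robot. Moving over the knob.

Call:
{"api": "step_arm", "payload": {"steps": [[-0.07,-0.07,0.06,0,0,0.05,0],[-0.15,-0.15,0.15,0,0,0.1,0],[-0.216,-0.216,0.25,0,0,0.132,0],[-0.216,-0.216,0.33,0,0,0.132,0],[-0.216,-0.216,0.36,0,0,0.132,0],[-0.216,-0.216,0.36,0,0,0.132,0]]}}

```text
time_s: 1.93
position: [0.5002, -0.1054, 0.1171]
tcp_rot: [[-0.864, 0.504, -0.007], [0.504, 0.864, 0.003], [0.007, -0.001, -1.0]]
force: [-1.7, 0.3, 0.2]
opening: 0.501
grasp_force: 0.0
```

Run:
```python
from rig import *
from h import *
s=read_state();print(s["position"],s["tcp_rot"].round(4).tolist())
print(go(s,(.504,-.1107,.068),59.6))
d=pickle.load(open("cap0.pkl","rb"));t,S=d["top"],d["side"]
print(tri(t,(212.5,210.6),S,(318.4,195.1)),onz(t,(212.5,210.6),.028),onz(S,(318.4,195.1),.028))
q=[onz(t,(175+u/4.8-.4,160+v/4.8-.4),.028)[:2] for u,v in((98,93),(215,72),(268,398),(147,417))]
print(q,np.degrees(np.arctan2(*(q[0]+q[1]-q[2]-q[3])[::-1])))
q=[onz(t,(175+u/4.8-.4,160+v/4.8-.4),.028)[:2] for u,v in((75,72),(240,46),(299,424),(130,450))];print(np.mean(q,0))
c=capture("side");cv2.imwrite("pics/k1.png",cv2.resize(c["image"][180:310,290:450],None,fx=4,fy=4)[:,:,::-1])
```

```text
[ 0.50016731 -0.10541796  0.11707372] [[-0.8637, 0.504, -0.0067], [0.504, 0.8637, 0.0032], [0.0074, -0.0006, -1.0]]
[-0.0211 -0.0087  0.1634 -0.0008 -0.0094  0.003 ]
(array([0.54865629, 0.18854946, 0.02566605]), np.float64(0.0005412654904495928)) [0.54806231 0.18800133 0.028     ] [0.54789528 0.18518381 0.028     ]
[array([0.62743154, 0.23372413]), array([0.63888321, 0.17302944]), array([0.46877   , 0.14149629]), array([0.45856199, 0.20362622])] 10.304491290077374
[0.54701883 0.18584783]
```

View pics/k1.png

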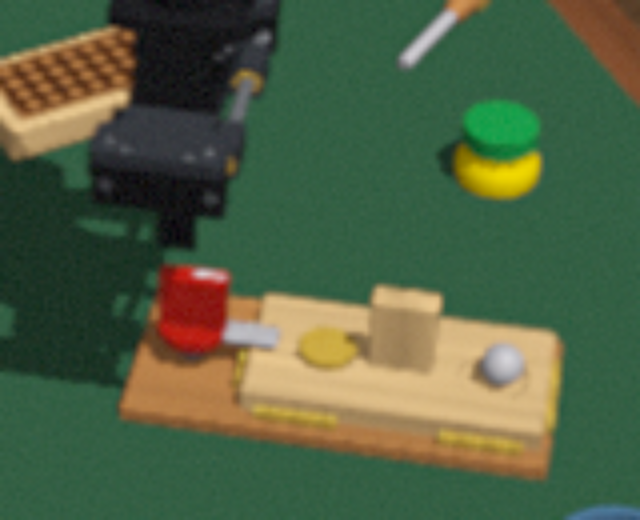

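The gripper sits right above the knob (195,300) and the bar is still over the tray. Descending.

Call:
{"api": "step_arm", "payload": {"steps": [[-0.021,-0.009,0,0,0,0,0],[-0.021,-0.009,0,0,0,0,0]]}}

```text
time_s: 2.15
position: [0.5087, -0.1123, 0.1213]
tcp_rot: [[-0.865, 0.502, 0.004], [0.502, 0.865, -0.002], [-0.005, 0.0, -1.0]]
force: [-0.2, -0.4, 0.7]
opening: 0.499
grasp_force: 0.0
```

Run:
```python
from rig import *
from h import *
s=read_state();print(s["position"],s["qvel"].round(2));print(go(s,(.504,-.1107,.068),59.6))
```

```text
[ 0.50865575 -0.11233503  0.12125689] [ 0.14 -0.47  0.28  0.28 -0.13  0.53]
[ 0.017  -0.0031  0.1774  0.0004  0.0062  0.0056]
```

Call:
{"api": "step_arm", "payload": {"steps": [[0.015,-0.003,0.05,0,0,0,0],[0.015,-0.003,0.1,0,0,0,0],[0.015,-0.003,0.15,0,0,0,0],[0.015,-0.003,0.177,0,0,0,0],[0.015,-0.003,0.177,0,0,0,0],[0.015,-0.003,0.177,0,0,0,0]]}}

```text
time_s: 2.65
position: [0.5028, -0.1102, 0.0672]
tcp_rot: [[-0.864, 0.503, 0.001], [0.503, 0.864, -0.0], [-0.001, 0.0, -1.0]]
force: [0.2, 0.0, -0.4]
opening: 0.5
grasp_force: 0.0
```

Call:
{"api": "step_arm", "payload": {"steps": [[0,0,0,0,0,0,1],[0,0,0,0,0,0,1],[0,0,0,0,0,0,1],[0,0,0,0,0,0,1],[0,0,0,0,0,0,1],[0,0,0,0,0,0,1]]}}

```text
time_s: 3.15
position: [0.5025, -0.1103, 0.0667]
tcp_rot: [[-0.864, 0.504, 0.001], [0.504, 0.864, 0.0], [-0.001, 0.0, -1.0]]
force: [-0.2, 0.5, 2.5]
opening: 0.155
grasp_force: 30.0
```

Call:
{"api": "step_arm", "payload": {"steps": [[0,0,0,0,0,0.06,1],[0,0,0,0,0,0.16,1],[0,0,0,0,0,0.28,1],[0,0,0,0,0,0.4,1],[0,0,0,0,0,0.52,1],[0,0,0,0,0,0.64,1],[0,0,0,0,0,0.76,1],[0,0,0,0,0,0.88,1]]}}

```text
time_s: 3.82
position: [0.503, -0.1098, 0.0667]
tcp_rot: [[-0.34, 0.94, 0.002], [0.94, 0.34, 0.001], [-0.0, 0.002, -1.0]]
force: [2.2, 3.4, 1.2]
opening: 0.154
grasp_force: 30.0
```

Call:
{"api": "step_arm", "payload": {"steps": [[0,0,0,0,0,0.1,1],[0,0,0,0,0,0.2,1],[0,0,0,0,0,0.3,1],[0,0,0,0,0,0.4,1],[0,0,0,0,0,0.5,1],[0,0,0,0,0,0.57,1],[0,0,0,0,0,0.62,1],[0,0,0,0,0,0.62,1]]}}

```text
time_s: 4.48
position: [0.5035, -0.1098, 0.0667]
tcp_rot: [[0.136, 0.991, 0.003], [0.991, -0.136, 0.001], [0.001, 0.003, -1.0]]
force: [3.5, 4.5, 0.4]
opening: 0.156
grasp_force: 30.0
```

Call:
{"api": "step_arm", "payload": {"steps": [[0,0,0,0,0,0,1],[0,0,0,0,0,0,0],[0,0,0,0,0,0,0],[0,0,0,0,0,0,0],[0,0,0,0,0,0,0],[0,0,-0.1,0,0,0,0],[0,0,-0.22,0,0,0,0],[0,0,-0.3,0,0,0,0]]}}

```text
time_s: 5.15
position: [0.5023, -0.1106, 0.1581]
tcp_rot: [[0.134, 0.991, 0.0], [0.991, -0.134, -0.0], [-0.0, 0.0, -1.0]]
force: [1.2, -0.2, 0.0]
opening: 0.486
grasp_force: 0.0
```

Run:
```python
from rig import *
from h import *
s=read_state();print(s["position"],s["qvel"].round(2));print(go(s,(.6138,-.1749,.155),59.6))
c=capture("side");cv2.imwrite("pics/k2.png",cv2.resize(c["image"][180:310,290:450],None,fx=4,fy=4)[:,:,::-1])
```

```text
[ 0.50232859 -0.11060381  0.15809437] [ -0.   -26.87 -13.47  -0.06  38.62  -0.1 ]
[-1.6250e-01  3.9700e-01  1.0500e-02 -1.0000e-04  6.0000e-04 -1.4958e+00]
```

View pics/k2.png

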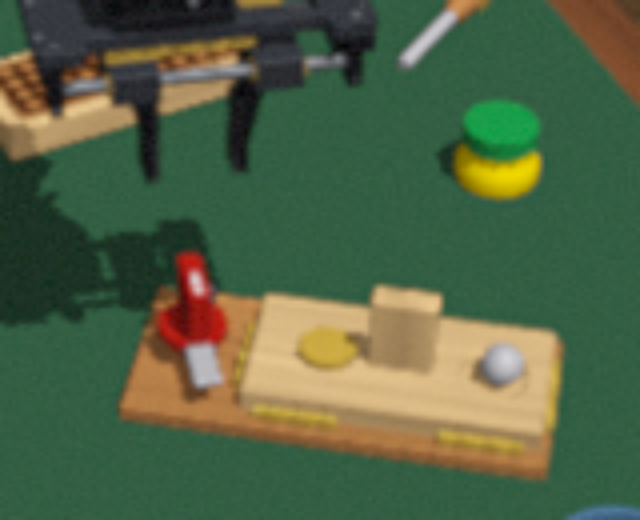

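The knob has snapped open (bar at (205,365) is clear of the tray), and the tray is undisturbed. Moving to the fin.

Call:
{"api": "step_arm", "payload": {"steps": [[-0.01,0.03,0,0,0,-0.1,0],[-0.04,0.09,0,0,0,-0.22,0],[-0.06,0.15,0,0,0,-0.34,0],[-0.09,0.21,0,0,0,-0.46,0],[-0.11,0.27,0,0,0,-0.58,0],[-0.14,0.33,0,0,0,-0.7,0],[-0.155,0.38,0,0,0,-0.82,0],[-0.162,0.397,0,0,0,-0.92,0]]}}

```text
time_s: 5.87
position: [0.6157, -0.1761, 0.1561]
tcp_rot: [[-0.558, 0.83, 0.002], [0.83, 0.558, -0.001], [-0.002, 0.001, -1.0]]
force: [0.2, -0.0, -0.1]
opening: 0.498
grasp_force: 0.0
```

Call:
{"api": "step_arm", "payload": {"steps": [[0,0,0,0,0,-0.12,0],[0,0,0,0,0,-0.24,0],[0,0,0,0,0,-0.36,0],[0,0,0,0,0,-0.47,0],[0,0,0,0,0,-0.55,0],[0,0,0,0,0,-0.576,0],[0,0,0,0,0,-0.576,0],[0,0,0,0,0,-0.576,0]]}}

```text
time_s: 6.53
position: [0.6135, -0.1745, 0.1562]
tcp_rot: [[-0.862, 0.507, -0.001], [0.507, 0.862, 0.0], [0.001, -0.0, -1.0]]
force: [0.7, 0.1, -0.2]
opening: 0.502
grasp_force: 0.0
```

Run:
```python
from rig import *
from h import *
s=read_state();print(s["position"],s["qvel"].round(2));print(go(s,(.6138,-.1749,.060),59.6))
```

```text
[ 0.61349105 -0.17446002  0.15615116] [ 0.14 -0.15 -0.18  0.01  0.05 -0.09]
[-1.800e-03 -7.000e-04  3.205e-01 -2.000e-04 -8.000e-04 -1.800e-03]
```

Call:
{"api": "step_arm", "payload": {"steps": [[0,0,0.06,0,0,0,0],[0,0,0.13,0,0,0,0],[0,0,0.2,0,0,0,0],[0,0,0.26,0,0,0,0],[0,0,0.3,0,0,0,0],[0,0,0.32,0,0,0,0],[0,0,0.32,0,0,0,0],[0,0,0.32,0,0,0,0]]}}

```text
time_s: 7.2
position: [0.6141, -0.1746, 0.0607]
tcp_rot: [[-0.862, 0.506, 0.0], [0.506, 0.862, -0.0], [-0.001, 0.0, -1.0]]
force: [0.3, -0.3, 0.3]
opening: 0.495
grasp_force: 0.0
```

Call:
{"api": "step_arm", "payload": {"steps": [[0,0,0,0,0,0,0.2],[0,0,0,0,0,0,0.4],[0,0,0,0,0,0,0.5],[0,0,0,0,0,0,0.6],[0,0,0,0,0,0,0.7],[0,0,0,0,0,0,1],[0,0,0,0,0,0,1],[0,0,0,0,0,0,1]]}}

```text
time_s: 7.87
position: [0.6139, -0.1746, 0.0609]
tcp_rot: [[-0.863, 0.506, 0.0], [0.506, 0.863, -0.0], [-0.0, -0.0, -1.0]]
force: [-0.1, 0.1, 2.7]
opening: 0.181
grasp_force: 30.0
```

Call:
{"api": "step_arm", "payload": {"steps": [[0,0,-0.005,0,0,0,1],[0,0,-0.015,0,0,0,1],[0,0,-0.03,0,0,0,1],[0,0,-0.05,0,0,0,1],[0,0,-0.07,0,0,0,1],[0,0,-0.085,0,0,0,1],[0,0,-0.095,0,0,0,1],[0,0,-0.1,0,0,0,1]]}}

```text
time_s: 8.53
position: [0.6142, -0.1746, 0.0913]
tcp_rot: [[-0.862, 0.506, 0.001], [0.506, 0.862, -0.001], [-0.001, 0.0, -1.0]]
force: [0.0, -0.4, -3.7]
opening: 0.18
grasp_force: 30.0
```

Run:
```python
from rig import *
from h import *
s=read_state();print(s["position"],s["moment"].round(3),s["force"]);print(go(s,(.6138,-.1749,.22),59.6))
c=capture("side");cv2.imwrite("pics/l1.png",cv2.resize(c["image"][180:310,290:450],None,fx=4,fy=4)[:,:,::-1])
```

```text
[ 0.61417163 -0.17460945  0.09134919] [-0.015 -0.031  0.017] [ 0.04183658 -0.42670443 -3.74200289]
[ 0.000e+00 -1.400e-03 -4.288e-01  1.000e-04  1.700e-03 -1.000e-04]
```

View pics/l1.png

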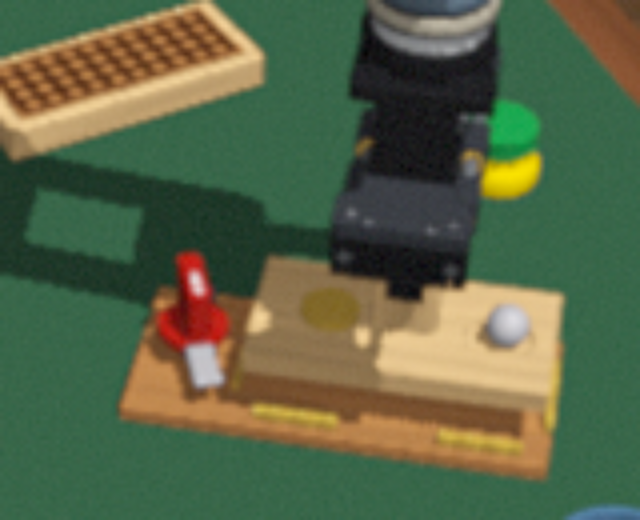

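The tray came up level with the ball at (508,325) in its pocket. Lifting further, then carrying it smoothly.

Call:
{"api": "step_arm", "payload": {"steps": [[0,0,-0.012,0,0,0,1],[0,0,-0.045,0,0,0,1],[0,0,-0.09,0,0,0,1],[0,0,-0.143,0,0,0,1],[0,0,-0.196,0,0,0,1],[0,0,-0.241,0,0,0,1],[0,0,-0.274,0,0,0,1],[0,0,-0.286,0,0,0,1]]}}

```text
time_s: 9.25
position: [0.6147, -0.1748, 0.1786]
tcp_rot: [[-0.863, 0.506, 0.003], [0.506, 0.863, -0.002], [-0.004, 0.0, -1.0]]
force: [0.5, -0.3, -2.9]
opening: 0.182
grasp_force: 30.0
```

Call:
{"api": "step_arm", "payload": {"steps": [[0.004,0.005,0,0,0,0,1],[0.016,0.018,0,0,0,0,1],[0.034,0.04,0,0,0,0,1],[0.059,0.069,0,0,0,0,1],[0.09,0.104,0,0,0,0,1],[0.125,0.145,0,0,0,0,1],[0.165,0.191,0,0,0,0,1],[0.207,0.24,0,0,0,0,1]]}}

```text
time_s: 9.92
position: [0.5959, -0.0787, 0.1759]
tcp_rot: [[-0.863, 0.506, -0.001], [0.506, 0.863, 0.001], [0.001, 0.0, -1.0]]
force: [0.2, 0.1, -4.5]
opening: 0.186
grasp_force: 30.0
```

Call:
{"api": "step_arm", "payload": {"steps": [[0.046,0.053,0,0,0,0,1],[0.094,0.109,0,0,0,0,1],[0.143,0.166,0,0,0,0,1],[0.193,0.224,0,0,0,0,1],[0.242,0.281,0,0,0,0,1],[0.292,0.339,0,0,0,0,1],[0.34,0.394,0,0,0,0,1],[0.386,0.447,0,0,0,0,1]]}}

```text
time_s: 10.58
position: [0.5631, 0.0961, 0.1762]
tcp_rot: [[-0.863, 0.505, -0.001], [0.505, 0.863, 0.001], [0.001, -0.0, -1.0]]
force: [0.1, -0.5, -3.6]
opening: 0.183
grasp_force: 30.0
```

Call:
{"api": "step_arm", "payload": {"steps": [[0.042,0.049,0,0,0,0,1],[0.082,0.096,0,0,0,0,1],[0.118,0.136,0,0,0,0,1],[0.148,0.172,0,0,0,0,1],[0.173,0.2,0,0,0,0,1],[0.191,0.222,0,0,0,0,1],[0.203,0.236,0,0,0,0,1],[0.207,0.24,0,0,0,0,1]]}}

```text
time_s: 11.25
position: [0.5473, 0.1877, 0.1762]
tcp_rot: [[-0.863, 0.505, 0.0], [0.505, 0.863, 0.0], [0.0, 0.0, -1.0]]
force: [0.3, -0.1, -3.5]
opening: 0.179
grasp_force: 30.0
```

Call:
{"api": "step_arm", "payload": {"steps": [[0,0,0,0,0,-0.02,1],[0,0,0,0,0,-0.08,1],[0,0,0,0,0,-0.18,1],[0,0,0,0,0,-0.3,1],[0,0,0,0,0,-0.42,1],[0,0,0,0,0,-0.52,1],[0,0,0,0,0,-0.58,1],[0,0,0,0,0,-0.6,1]]}}

```text
time_s: 11.92
position: [0.5479, 0.1858, 0.1762]
tcp_rot: [[-0.998, 0.059, -0.0], [0.059, 0.998, -0.0], [-0.0, -0.0, -1.0]]
force: [0.1, 0.6, -3.8]
opening: 0.18
grasp_force: 30.0
```

Call:
{"api": "step_arm", "payload": {"steps": [[0,0,0,0,0,-0.02,1],[0,0,0,0,0,-0.08,1],[0,0,0,0,0,-0.16,1],[0,0,0,0,0,-0.23,1],[0,0,0,0,0,-0.28,1],[0,0,0,0,0,-0.3,1],[0,0,0,0,0,-0.3,1],[0,0,0,0,0,-0.3,1]]}}

```text
time_s: 12.58
position: [0.5476, 0.1866, 0.1762]
tcp_rot: [[-0.985, -0.174, 0.0], [-0.174, 0.985, -0.0], [0.0, -0.0, -1.0]]
force: [0.3, 0.6, -3.7]
opening: 0.179
grasp_force: 30.0
```

Run:
```python
from rig import *
from h import *
s=read_state();print(s["time_s"],s["position"],s["tcp_rot"].round(4).tolist(),s["force"]);print(go(s,(.548,.187,.177),100))
d={n:capture(n) for n in("top","side")};pickle.dump(d,open("cap1.pkl","wb"))
o=np.zeros((600,800,3),np.uint8);o[:,:400]=cv2.resize(d["top"]["image"][130:280,150:250],(400,600),interpolation=2);o[:360,400:]=cv2.resize(d["side"]["image"][110:245,250:400],(400,360),interpolation=2)
cv2.imwrite("pics/f1.png",o[:,:,::-1])
```

```text
12.5833 [0.54761527 0.18664866 0.17624476] [[-0.9847, -0.1742, 0.0], [-0.1742, 0.9847, -0.0001], [0.0, -0.0001, -1.0]] [ 0.28864419  0.62280787 -3.6528552 ]
[-0.0015  0.0009 -0.0025 -0.0001 -0.      0.0007]
```

View pics/f1.png

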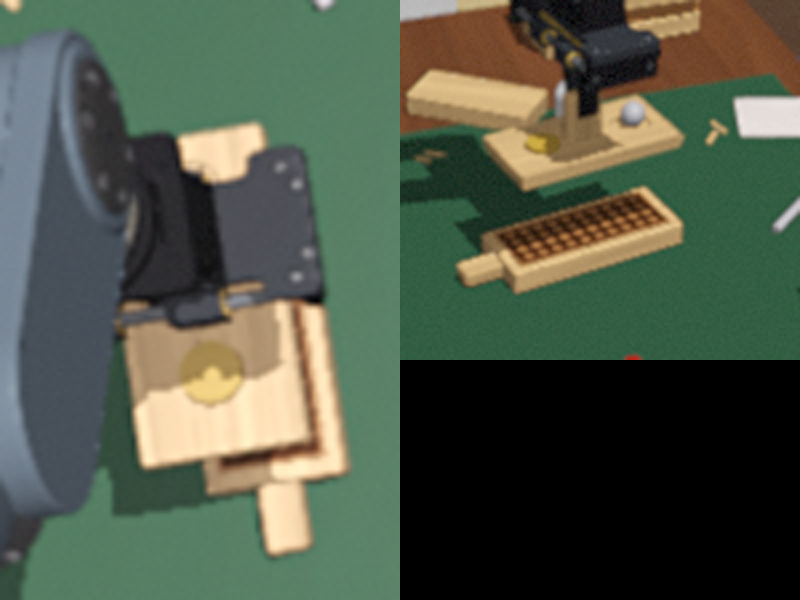

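The tray hangs level over the carved block, its ball in the pocket (side crop (632,112)). A quick check of its centre and height follows.

Run:
```python
from h import *
d=pickle.load(open("cap1.pkl","rb"));t,s=d["top"],d["side"];np.set_printoptions(precision=4,suppress=True)
T=lambda u,v:(150+u/4-.4,130+v/4-.4);S=lambda u,v:(250+(u-400)/2.667-.4,110+v/2.667-.4)
q=[onz(s,S(*p),.1415) for p in((484,145),(524,178),(684,134),(642,96))];print(q,np.mean(q,0))
e=np.mean([onz(t,T(*p),.1415)[:2] for p in((145,467),(313,440))],0);print(e,e+.09*np.array([.985,.174]))
print("brass",tri(t,T(212,372),s,S(541,143)), "ball side",onz(s,S(632,112),.1515))
import rig;print(rig.read_state()["qvel"].round(2))
```

```text
[array([0.4477, 0.2001, 0.1415]), array([0.469 , 0.1261, 0.1415]), array([0.6479, 0.156 , 0.1415]), array([0.6335, 0.2449, 0.1415])] [0.5495 0.1818 0.1415]
[0.4592 0.1689] [0.5479 0.1846]
brass (array([0.5033, 0.179 , 0.1452]), np.float64(0.002362164179696435)) ball side [0.6063 0.1991 0.1515]
[ 0.05 -0.04  0.03  0.05 -0.02 -0.24]
```

```bash
python3 -c "
from rig import *
print(hand_in())"
```

```text
the job is handed in; nothing more can be done
None
```

The job is handed in at about 13 s of the 64 s allowed: the latch is open, and the tray is held level with the ball in its pocket, centred over the carved block to within about 2 mm, its underside about 10 cm above the face.

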